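Take the height of a tin with the height gauge

ROBOT

A 6-joint arm with a two-finger parallel gripper is mounted at the origin on a cart in front of the work surface, level with it; the furniture and walls round the work are solid. World frame = base frame: x ahead of the robot, y to its left, z up, the work surface at z = 0. Lengths are in m, angles in rad, forces in N, time in s.
With the tool pointing down it reaches from about 0.2 to 0.875 m from the base axis. Payload 3.4 kg.
Tool frame: the origin (TCP) lies between the finger pads; the fingertips stand 25 mm ahead of it and the grasp point (between the pads) lies 6 mm ahead of it (r.nose_length is the z of the fingertips in the tool frame, in m); z points along the fingers, x is the direction in which the jaws open and shut, and the axes are right-handed (so a half turn about z gives the same grasp; the last joint's range is limited). The gripper opens to 94 mm and grips with 3 to 60 N. Pads are 16 mm wide; open, the fingers measure 119 mm over their backs; the gripper's body (75 mm by 177 mm) begins 78 mm behind the grasp point.
Start: joints at [-1.384, 0.276, 1.505, -0, 1.361, -0.121], TCP at [0.174, -0.548, 0.23] pointing down, gripper open.
Joint ranges: [-2.89, 2.89], [-0.75, 2.08], [0.22, 2.7], [-1.18, 4.32], [0.11, 2.71], [-2.7, 2.7]. Speed limits (rad/s): [2.57, 2.57, 3.14, 3.14, 3.14, 3.14].

INTERFACE

Orientations are given as a unit quaternion [w, x, y, z].
In Python, from plant import r, gripper_to, inverse_kinematics, vision, models, telemetry gives the robot as it stands. Calls block until the motion is done:
- r.move_to(position, orientation): joint-space move of the TCP to a pose.
- r.move_l(position, rot=None, vel=0.15, guard=None): straight line of the TCP; rot=None keeps the orientation; vel is the mean speed in m/s. With guard (N) it stops when the force on the tool has changed by that much, and returns True; else False.
- r.movej(angles): joint-space move.
- gripper_to(opening, f_grip=None): finger opening in m; f_grip is the grip in N (None keeps the last); returns when the fingers have stopped.
- r.hold(seconds).
- inverse_kinematics(position, orientation): joint angles nearest the present ones, or None.
- vision.snapshot(name): name is "side" or "top" or "wrist"; returns the picture (400x640x3 uint8, red, green, blue); there is no depth.
- vision.get_calibration(name): a dict with "fx", "fy", "cx", "cy" (pixels), "D" ([k1, k2, p1, p2, k3] as OpenCV has them; the pictures are not rectified), "position" and "orientation" of the camera in the world. Camera axes: x right, y down, z forward; pixel columns grow to the right and rows downward; lengths in m; the calibration is good to about 2 mm. A picture is of the moment at which its call begins: read the wrist's pose just before it. get_calibration takes no time and is no camera call; for the wrist camera it gives the pose at the moment of the call.
A pose or a line that the arm cannot do raises r.PlanningError and nothing moves.
- r.sign_off(): hands the job in, once; it reports no verdict.
Trained networks look in the newest picture that a camera, given by its name, has taken for a name from the list of things; names that differ only in an ending like _2 or _b are one class to them, and where a whole thing is asked for, a point or a joint stands for the part that bears it (a point fixed in the world has none). Each returns a list of dicts, best first, with "score" (0 to 1); they miss things now and then, are a little off and sometimes report something else, mostly with a low value. They report only what shows in the picture. A call takes as long as a camera call. They do not tell look-alikes from the thing itself.
- models.boxes_of(thing, camera): "at" ([x, y, z] in m, in world coordinates, good to about 4 mm: the middle of the surface that is visible of it).
- models.regions_of(thing, camera): "pixels" (400x640 bool, what is visible of it).
- models.mark_of(thing, camera): "at" ([x, y, z] in m, in world coordinates, good to about 4 mm: a listed point, or the origin of a listed thing).
Readings, each from a call of its own:
- telemetry.current_t(): time.
- telemetry.current_joints(): joint angles.
- telemetry.current_dq(): joint speeds.
- telemetry.current_joint_efforts(): joint torques, N m.
- telemetry.current_ee_pos(): TCP position.
- telemetry.current_tool_rot(): TCP orientation.
- telemetry.current_wrist_force(): force on the tool from outside, world axes, zero at the start.
- telemetry.current_torque(): the same for the moment, N m.
- telemetry.current_opening(): finger opening in m.
Only numpy, scipy, OpenCV 4.12 (cv2) and the standard library are available. Lean on these libraries where they do the work, as an engineer would, in place of code of your own. Each camera call takes 0.05 s, during which the arm holds its last target. There are 200 camera calls.

TASK

Measure the short, wide tin with the height gauge: slide it upright along the worktop, without lifting it, all the way into the gauge's vee, and turn the gauge's pointer knob back to its zero stop. Then press the plunger cap down, without ramming it, until its foot sits on the tin's lid, and let it spring back, so that the pointer is left showing this tin's height. Leave the tin standing in the vee, the knob alone after the press, and everything else where it was.

Things in the scene. Friction and masses are not known exactly. Their poses are not given: they have to be found in the camera images.
- height_gauge: Gauge fixed to the worktop, 250 mm long, aluminium and grey. Origin: z = 0, centre of the tin's seat. Along its +x: plunger axis at 26 mm, column at 79 to 105 mm (119 high, 40 wide), dial drum (88 dia, 30 high) at 205 mm. An arm 99 to 119 mm up runs from the column to the plunger's sleeve (22 dia); nothing above the seat reaches forward of x = 10 mm.
- gauge_seat (a point): Same point and axes as the gauge's origin: the tin's axis stands here when the tin touches both cheeks of the vee. The vee opens to this point's -x, so the tin goes in along +x. Its steel cheeks stand 90 degrees apart, 30 mm high, 8 mm thick, with their front ends at x = 5, y = +-53 mm.
- plunger (a joint): Travel of the sprung plunger, m, positive down; 0 = up (rest), stop at 0.035. It takes about 2 N at first and 6 N at 0.022 down, and springs up when released. At rest the foot's underside is 80 mm above the worktop; the short tin's lid, 58 mm up, stops it at 0.022.
- plunger_cap (a point): Centre of the top face of the plunger's round black cap (32 dia, 12 thick), facing up; 170 mm above the worktop at rest. Press here, straight down.
- plunger_foot (a point): Centre of the underside of the plunger's foot (14 dia), on the same vertical axis.
- pointer_knob (a joint): Angle of the peak pointer, rad: 0 = zero stop, up to 1.42, growing clockwise seen from above. The plunger, going down, carries it along by a thin rod behind its shaft, 40 rad per m (0.88 at the short tin's lid), and leaves it there on springing up; it stays by friction (0.03 N m). It starts at an earlier, deeper reading (over 1.0); turn it counter-clockwise by hand to clear it.
- knob_grip (a point): On the knob's vertical axis at the height to pinch, 60 mm above the worktop. The knob is a black bar 46 mm long along this point's x, 14 wide along its y, top at 71 mm, on a 40 dia flange (top at 40 mm). It turns with the pointer; at zero this x is the gauge's +x.
- short_tin: The tin to measure: the short, wide food tin, 75 dia x 58 high, 0.18 to 0.36 kg, standing on the worktop to the right of the gauge. Origin: centre of its underside, z up.
- tall_tin: tall food tin, bystander, 75 dia x 110 high; origin under its centre
- slim_tin: slim food tin, bystander, 57 dia x 72 high; origin under its centre
- flat_pot: low round lidded pot, bystander, 90 dia x 32 high; origin under its centre
- flower_mug: white mug with a leaf pattern, bystander, 82 x 112 x 94 high; origin under its centre
- peeler: white kitchen peeler lying near the front edge, bystander, 170 x 25 x 18; origin under its centre
There are look-alikes about, which are no part of the job. What is shaped like the short_tin but pink is not meant.

How it is judged:
On the way, in this order (a step that is already met when the one before it is completed fails the run):
1. the pointer is turned back to its zero stop (below 0.05 rad) with the plunger up (value of joint pointer_knob below 0.05 rad and value of joint plunger below 0.004 m), for 0.2 s.
2. the plunger's foot is pressed on the short tin (more than 0.5 N) at the height of its lid (contact force between plunger and short_tin above 0.5 N and value of joint plunger between 0.0195 and 0.025 m), for 0.04 s.
At the end, for the whole second after the job is handed in: The pointer reads 0.88 rad within 0.08 (the tin's height within 2 mm), the plunger is back up (within 4 mm), and the short tin stands upright and still on the worktop in the vee, its axis within 10 mm of the seat (value of joint pointer_knob between 0.8 and 0.96 rad and value of joint plunger below 0.004 m and horizontal distance between short_tin and height_gauge below 0.01 m and height (world z) of short_tin below 0.005 m and angle between short_tin's own z axis and vertical below 0.06 rad and linear speed of short_tin below 0.01 m/s); the robot touches nothing.
It fails at once if the short tin is lifted more than 20 mm or tipped over (height (world z) of short_tin above 0.02 m or angle between short_tin's own z axis and vertical above 0.5 rad).
It fails at once if the plunger is rammed onto the tin with more than 45 N (contact force between plunger and short_tin above 45 N).
It fails at once if a bystander is moved more than 30 mm (distance of any of tall_tin, slim_tin, flat_pot, flower_mug, peeler from where it was at the start of the episode above 0.03 m).
It also fails if it takes over 70 s, if anything falls off the work surface, if the arm or the gripper's body presses on something with over 40 N, if the wrist force passes 120 N, or if a joint passes its speed limit or range.

## Working session

There is one attempt and no reset: what is moved stays moved. The work goes in short steps, each a Python script; the robot and the scene stay as the last script left them, time stands still between calls to the robot, and variables do not carry over. Pictures are saved under pics/ and viewed, about 8 in all and at most 12, crops included, and the job is handed in when it is done.

```bash
mkdir -p pics; ls
python3 - <<'E'
from plant import r,vision,models,telemetry as t
import cv2,numpy as np
ims=[]
for c in("top","side"):
    im=vision.snapshot(c); cv2.imwrite(f"pics/{c}0.png",im[:,:,::-1])
    for n in("height_gauge","gauge_seat","plunger_cap","knob_grip","short_tin","tall_tin","slim_tin","flat_pot","flower_mug","peeler"):
        print(c,n,[(np.round(d["at"],3).tolist(),round(d["score"],2)) for d in models.mark_of(n,c)][:4])
    k=vision.get_calibration(c);print(k)
print(t.current_t())
E
```

```text
pics
top height_gauge [([0.484, 0.079, -0.001], 0.69)]
top gauge_seat [([0.48, 0.076, -0.0], 0.93)]
top plunger_cap []
top knob_grip [([0.422, 0.269, 0.063], 0.49)]
top short_tin [([0.496, -0.3, -0.001], 0.85), ([0.503, -0.675, 0.001], 0.67), ([0.398, -0.432, -0.001], 0.6), ([0.402, -0.565, -0.003], 0.58)]
top tall_tin [([0.696, -0.089, 0.001], 0.69)]
top slim_tin [([0.702, -0.249, -0.002], 0.74)]
top flat_pot [([0.73, 0.093, 0.002], 0.38)]
top flower_mug [([0.732, 0.09, 0.003], 0.53)]
top peeler [([0.362, -0.079, 0.003], 0.52)]
{'fx': 445.2094088324089, 'fy': 445.2094088324089, 'cx': 322.5855508012356, 'cy': 202.81871863224325, 'D': array([-0.01281183,  0.        ,  0.        ,  0.        ,  0.        ]), 'position': array([ 0.4183462 , -0.20036654,  1.56796988]), 'orientation': array([-0.03057712,  0.71531822, -0.69775981,  0.02271838])}
side height_gauge [([0.479, 0.077, -0.003], 0.67)]
side gauge_seat [([0.483, 0.076, 0.002], 0.57)]
side plunger_cap [([0.472, 0.1, 0.173], 0.39), ([0.498, -0.304, -0.0], 0.3)]
side knob_grip [([0.423, 0.273, 0.06], 0.6)]
side short_tin [([0.403, -0.568, -0.0], 0.83), ([0.503, -0.677, 0.002], 0.74), ([0.392, -0.424, -0.0], 0.53), ([0.701, -0.088, -0.002], 0.24)]
side tall_tin [([0.705, -0.084, 0.001], 0.97)]
side slim_tin [([0.706, -0.247, 0.001], 0.58)]
side flat_pot [([0.555, -0.5, -0.001], 0.5)]
side flower_mug [([0.728, 0.092, -0.005], 0.64)]
side peeler [([0.36, -0.081, -0.002], 0.68)]
{'fx': 379.3006946542229, 'fy': 379.3006946542229, 'cx': 317.33346461284066, 'cy': 204.0044405186178, 'D': array([-0.02379517,  0.        ,  0.        ,  0.        ,  0.        ]), 'position': array([0.11405312, 0.95271932, 0.87174804]), 'orientation': array([ 0.08704125, -0.16784536,  0.85580252, -0.481512  ])}
1.1
```

View pics/top0.png

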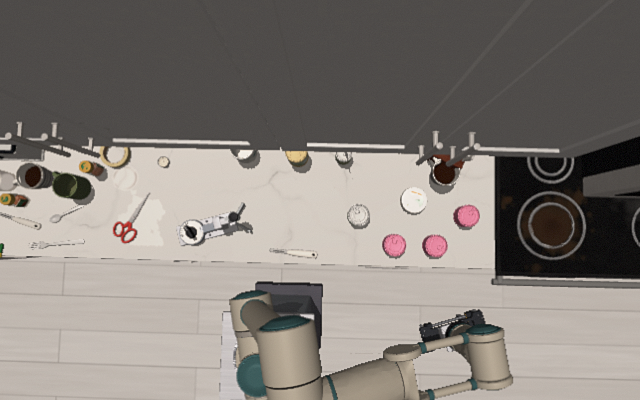

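View pics/side0.png

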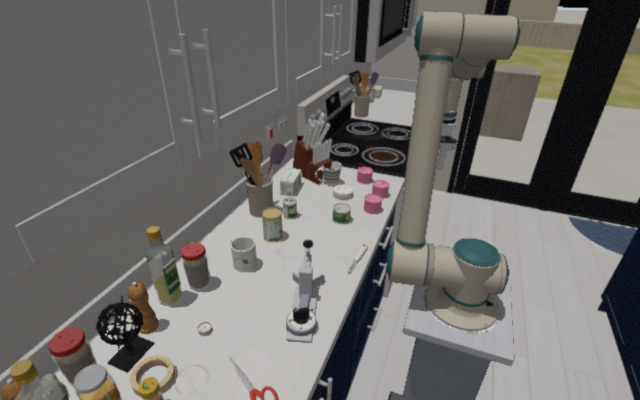

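Tin candidates in the top view: silver/green at px (358,216), pink at (394,245), (435,246) and (468,216). The non-pink one, at about (0.497, -0.30), fits the description. I'll confirm it close up, then view the gauge with the wrist camera.

```bash
cat > h.py <<'E'
from plant import r,gripper_to,inverse_kinematics,vision,models,telemetry as t
import cv2,numpy as np
from scipy.spatial.transform import Rotation as R
def down(yaw):
    "tool z down, tool x (jaws) at yaw in the world"
    q=(R.from_euler('z',yaw)*R.from_euler('x',np.pi)).as_quat(); return np.r_[q[3],q[:3]]
def best(yaw,p):
    "of the two equal grasps the one with the smaller last joint"
    c=[]
    for y in(yaw,yaw+np.pi):
        j=inverse_kinematics(p,down(y))
        if j is not None:c.append((abs(j[5]),y,np.round(j,2)))
    return min(c,key=lambda a:a[0])
def marks(n,c):
    return [(np.round(d["at"],3).tolist(),round(d["score"],2)) for d in models.mark_of(n,c)][:4]
E
python3 - <<'E'
from h import *
print(t.current_tool_rot(), t.current_ee_pos(), vision.get_calibration("wrist"))
for nm,p in(("tin",[0.44,-0.3,0.33]),("gauge",[0.40,0.13,0.40])):
    a=best(0 if nm=="gauge" else 0,p); print(nm,a)
    r.move_to(p,down(a[1]))
    im=vision.snapshot("wrist"); cv2.imwrite(f"pics/w_{nm}.png",im[:,:,::-1])
    c=vision.get_calibration("wrist"); print(c["position"],c["orientation"]); np.savez(f"cal_{nm}.npz",**c)
    for n in("short_tin",) if nm=="tin" else("gauge_seat","plunger_cap","knob_grip","height_gauge"): print(n,marks(n,"wrist"))
print(t.current_t(),c["fx"],c["cx"],c["cy"],c["D"])
a=cv2.imread("pics/w_tin.png");b=cv2.imread("pics/w_gauge.png")
E
```

```text
[ 3.52216569e-05  8.07138994e-01 -5.90361450e-01  3.56537628e-05] [ 0.17418798 -0.54801539  0.23049892] {'fx': 297.45804003819666, 'fy': 297.45804003819666, 'cx': 321.14552009320875, 'cy': 196.2233324718521, 'D': array([-0.0476206,  0.       ,  0.       ,  0.       ,  0.       ]), 'position': array([ 0.24050632, -0.52791884,  0.38583354]), 'orientation': array([ 0.09858351,  0.80118571, -0.58584203, -0.07191573])}
tin (np.float64(0.7291091920457351), 0, array([-0.73,  0.17,  1.4 , -0.  ,  1.57, -0.73]))
[ 0.43986654 -0.23251129  0.48480461] [ 1.21253963e-01  9.92619998e-01 -5.95884435e-04 -1.63110934e-03]
short_tin [([0.498, -0.303, -0.001], 0.86), ([0.5, -0.674, 0.003], 0.65), ([0.399, -0.57, 0.003], 0.59), ([0.702, -0.089, 0.001], 0.55)]
gauge (np.float64(0.14846941555010362), 0, array([ 0.15, -0.02,  1.45, -0.  ,  1.71,  0.15]))
[0.40088098 0.19774123 0.55495686] [ 1.21573110e-01  9.92581461e-01 -4.41177994e-04 -1.35226456e-03]
gauge_seat []
plunger_cap [([0.48, 0.106, 0.172], 0.75)]
knob_grip [([0.423, 0.272, 0.061], 0.63)]
height_gauge [([0.485, 0.076, -0.005], 0.71)]
4.4667 297.45804003819666 321.14552009320875 196.2233324718521 [-0.0476206  0.         0.         0.         0.       ]
```

View pics/w_tin.png

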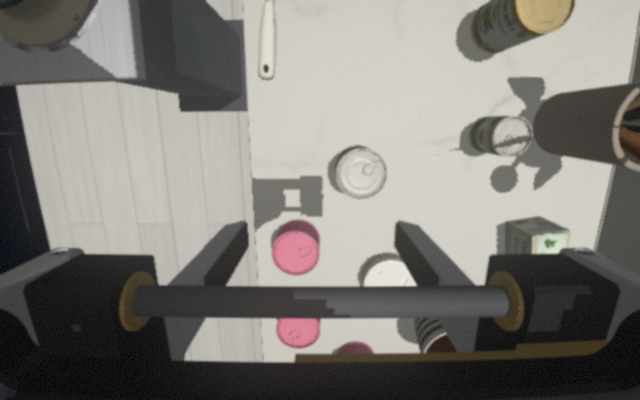

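View pics/w_gauge.png

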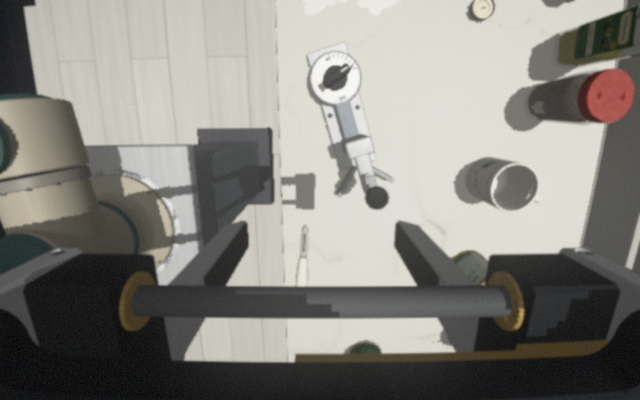

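```bash
cat >> h.py <<'E'
def px2w(c,uv,z):
    K=np.array([[c["fx"],0,c["cx"]],[0,c["fy"],c["cy"]],[0,0,1]])
    n=cv2.undistortPoints(np.float64(uv).reshape(-1,1,2),K,c["D"])[:,0]
    q=c["orientation"];d=R.from_quat(np.r_[q[1:],q[0]]).apply(np.c_[n,np.ones(len(n))])
    return c["position"]+d*((z-c["position"][2])/d[:,2])[:,None]
E
python3 - <<'E'
from h import *
b=cv2.imread("pics/w_gauge.png");a=cv2.imread("pics/w_tin.png")
A=cv2.resize(b[35:115,290:380],None,fx=5,fy=5,interpolation=cv2.INTER_CUBIC)
T=cv2.resize(a[138:208,325:395],None,fx=5,fy=5,interpolation=cv2.INTER_CUBIC)
o=np.zeros((400,800,3),np.uint8);o[:,:450]=A;o[:350,450:]=T;cv2.imwrite("pics/crop.png",o)
c=dict(np.load("cal_gauge.npz"));ct=dict(np.load("cal_tin.npz"))
g=cv2.cvtColor(b,6)
def blob(x0,y0,x1,y1,th):
    m=(g[y0:y1,x0:x1]<th).astype(np.uint8);n,l,s,ce=cv2.connectedComponentsWithStats(m)
    i=1+np.argmax(s[1:,4]);y,x=np.nonzero(l==i);return np.c_[x+x0,y+y0].astype(float)
cap=blob(360,180,395,215,60);k=(cap.min(0)+cap.max(0))/2;print("cap",k,np.ptp(cap,0),px2w(c,[k],.17))
kn=blob(312,55,358,100,70);w=px2w(c,kn,.071)[:,:2];m=w.mean(0);ev,V=np.linalg.eigh(np.cov((w-m).T));print("knob",kn.mean(0),m,np.sqrt(ev),"axis deg",np.degrees(np.arctan2(V[1,1],V[0,1])))
print("tin lid",px2w(ct,[[360,173]],.058))
E
```

```text
Traceback (most recent call last):
ValueError: attempt to get argmax of an empty sequence
```

View pics/crop.png

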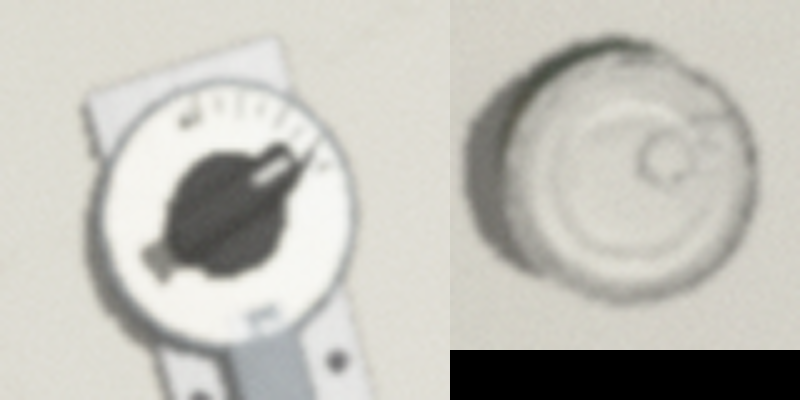

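The crop shows on the right the silver-lidded, non-pink tin with a green side (wrist px (360,173)), which is the target. On the left is the dial at px (336,77), with the knob bar pointing up and right at about 40° in world yaw. Next I'll compute the gauge axis.

Run:
```python
from h import *
b=cv2.imread("pics/w_gauge.png");a=cv2.imread("pics/w_tin.png")
c=dict(np.load("cal_gauge.npz"));ct=dict(np.load("cal_tin.npz"));g=cv2.cvtColor(b,cv2.COLOR_BGR2GRAY)
print(g[190:205:3,366:388:3])
m=(g[180:215,358:396]<115).astype(np.uint8);n,l,s,ce=cv2.connectedComponentsWithStats(m);i=1+np.argmax(s[1:,4]);print(s[i])
k=np.array([358+s[i,0]+(s[i,2]-1)/2,180+s[i,1]+(s[i,3]-1)/2]);cap=px2w(c,[k],.17)[0];print("cap",k,cap)
# dial edge, read off the crop: left 104, right 355, top 80, bottom 345
d=px2w(c,[[290+229.5/5,35+212.5/5]],.03)[0];print("dial",d)
v=(d-cap)[:2];yaw=np.arctan2(v[1],v[0]);u=v/np.hypot(*v);print("len",np.hypot(*v),"yaw",np.degrees(yaw),"seat",cap[:2]-.026*u,d[:2]-.205*u)
e=px2w(c,[[290+155/5,35+262/5],[290+285/5,35+150/5],[290+318/5,35+143/5]],.066)[:,:2];w=e[1]-e[0];print("bar",e.tolist(),np.degrees(np.arctan2(w[1],w[0])),e[:2].mean(0))
print("tin lid",px2w(ct,[[325+630/5,138+172/5]],.058))
```

```text
[[ 95  73  75  81  84  81 106 206]
 [ 95  74  78  79  84  77  81 135]
 [ 99  77  75  76  78  78  74  97]
 [ 96  74  75  76  73  75  76 105]
 [139  72  73  73  77  72  74 132]]
[  4   0  26  29 428]
cap [374.5 194. ] [0.4708734  0.10501775 0.17      ]
dial [0.42419766 0.27099433 0.03      ]
len 0.1724147581066482 yaw 105.70698172650384 seat [0.47791206 0.07998862] [0.4796948  0.07364928]
bar [[0.39945805857092265, 0.25128326040521487], [0.43953345495617585, 0.28431735379855716], [0.449661389988447, 0.28637870902275014]] 39.498711164572015 [0.41949576 0.26780031]
tin lid [[ 0.62818418 -0.30265114  0.058     ]]
```

```bash
cat >> h.py <<'E'
YAW=np.radians(106.0);U=np.array([np.cos(YAW),np.sin(YAW)])
SEAT=np.array([.481,.075]);KNOB=np.array([.4235,.2715]);CAP=SEAT+.026*U
def P(xy,z): return np.r_[xy,z]
E
python3 - <<'E'
from h import *
y0=np.radians(39.5-90)
gripper_to(.05,10)
r.move_to(P(KNOB,.20),down(y0)); print(np.round(t.current_joints(),2))
print("hit",r.move_l(P(KNOB,.068),vel=.1,guard=8), t.current_ee_pos())
gripper_to(0,10);print("open",t.current_opening(),t.current_wrist_force(),t.current_torque())
for a in list(range(8,57,8))+list(range(58,73,2)):
    r.move_l(P(KNOB,.068),rot=down(y0+np.radians(a)),vel=.1)
    m=t.current_torque();print(a,np.round(m,2),np.round(t.current_wrist_force(),1),round(t.current_opening(),4))
    if a>58 and abs(m[2]-m0)>.12: break
    m0=m[2] if a<=58 else m0
print(t.current_t())
E
```

```text
[ 0.43  0.19  1.7  -0.    1.25  1.31]
hit False [0.42394362 0.27171855 0.06853874]
open 0.01385258915422198 [-0.9482168   0.03833886  0.47788167] [-0.0005274   0.04620403 -0.01642824]
8 [0.03 0.03 0.  ] [-0.9 -0.2  1.4] 0.0139
16 [-0.01  0.05  0.05] [0.5 0.5 1.2] 0.0137
24 [0.02 0.02 0.04] [-0.5 -0.   2.2] 0.0137
32 [-0.01  0.07 -0.  ] [-1.2  1.   2. ] 0.014
40 [-0.01 -0.04  0.04] [-1.3 -0.4  1.4] 0.0143
48 [0.01 0.05 0.05] [-0.5 -0.3  3.4] 0.0138
56 [-0.05 -0.03  0.03] [1.3 0.2 2.8] 0.0138
58 [ 0.01 -0.05 -0.02] [-0.4  0.5  2.1] 0.0136
60 [-0.07 -0.1  -0.01] [-0.5 -0.4  3.4] 0.0138
62 [-0.07 -0.1  -0.  ] [ 0.8 -0.2  2.5] 0.0141
64 [-0.06 -0.14  0.  ] [-0.5  0.1  3.1] 0.0139
66 [-0.03 -0.15  0.03] [ 0.2 -0.1  3.2] 0.0139
68 [-0.04 -0.15 -0.11] [0.3 0.1 4. ] 0.0141
70 [-0.09 -0.23 -0.24] [ 0.5 -0.9  3.4] 0.0144
12.3083
```

The pointer stop was felt: the moment builds from about 67° of turn. I'll release, check it in a picture, then go over the tin.

Run:
```python
from h import *
gripper_to(.05); r.move_l(P(KNOB,.20),vel=.2)
r.move_to([.40,.13,.40],down(0)); b=vision.snapshot("wrist")[:,:,::-1]
y=YAW-np.pi/2
gripper_to(.094)
r.move_to([.44,-.31,.33],down(0)); a=vision.snapshot("wrist")[:,:,::-1].copy();ct=vision.get_calibration("wrist")
print(marks("short_tin","wrist"),t.current_t())
h=cv2.HoughCircles(cv2.cvtColor(a,cv2.COLOR_BGR2GRAY)[130:220,310:410],cv2.HOUGH_GRADIENT,1,50,param1=80,param2=12,minRadius=20,maxRadius=32)
print(h);
if h is not None: print(px2w(ct,h[0,:,:2]+[310,130],.058))
o=np.zeros((400,800,3),np.uint8);o[:,:450]=cv2.resize(b[35:115,290:380],None,fx=5,fy=5);o[:350,450:]=cv2.resize(a[130:200,325:395],None,fx=5,fy=5);cv2.imwrite("pics/crop2.png",o)
```

```text
[([0.496, -0.305, 0.001], 0.92), ([0.501, -0.677, 0.003], 0.79), ([0.704, -0.087, 0.004], 0.73), ([0.398, -0.432, 0.002], 0.56)] 17.425
[[[49.5 38.5 25.7]]]
[[ 0.49565952 -0.30516357  0.058     ]]
```

View pics/crop2.png

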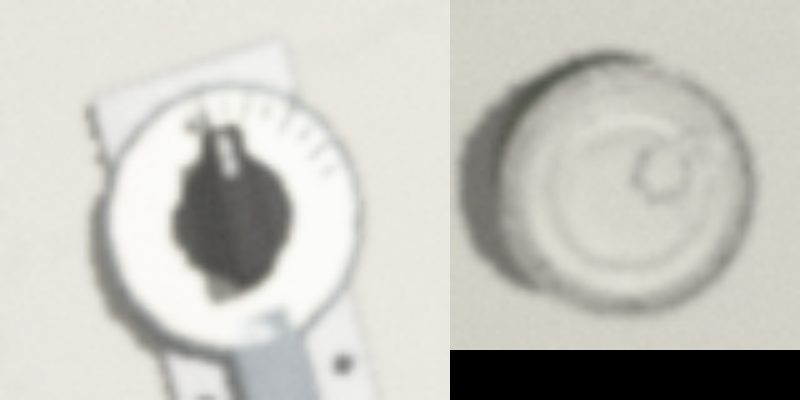

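The left half shows the knob at zero: its bar points along gauge +x at crop (225,140), and the pointer is on the first tick. On the right is the tin, now located at (0.496, -0.3045). Next: slide it, let go, and push it home.

Run:
```python
from h import *
y=YAW-np.pi/2; q=down(y); tin=np.array([.4963,-.3045]); Z=.037
r.move_to(P(tin,.14),q); print(np.round(t.current_joints(),2))
print("hit",r.move_l(P(tin,Z),vel=.12,guard=8)); 
gripper_to(.06,8); print("open",t.current_opening())
s=SEAT-.12*U
print(r.move_l(P(s,Z),vel=.1,guard=20),t.current_ee_pos(),t.current_opening(),t.current_wrist_force())
gripper_to(.094)
print(r.move_l(P(s-.075*U,Z),vel=.12,guard=8))
gripper_to(.044)
print(r.move_l(P(SEAT-.065*U,Z),vel=.1,guard=12))
print(r.move_l(P(SEAT-.030*U,Z),vel=.03,guard=6))
p=t.current_ee_pos();print("gauge x,y of TCP",(p[:2]-SEAT)@U,(p[:2]-SEAT)@[-U[1],U[0]],t.current_wrist_force(),t.current_t())
```

```text
[-0.67  0.35  1.63 -0.    1.16 -0.95]
hit False
open 0.07528951821337623
False [ 0.51425888 -0.04133695  0.03758686] 0.07513309865493113 [-0.44925366 -5.75667309  6.13947094]
False
False
True
gauge x,y of TCP -0.04001818823046604 -0.0006126331000998527 [0.89800486 0.42731707 1.05029157] 26.9417
```

Run:
```python
from h import *
print(r.move_l(P(SEAT-.030*U,.037),vel=.03,guard=12))
p=t.current_ee_pos();print((p[:2]-SEAT)@U,t.current_wrist_force())
r.move_l(P(SEAT-.10*U,.037),vel=.1)
r.move_l(P(SEAT-.10*U,.25),vel=.2)
gripper_to(0)
r.move_to([.38,.02,.34],down(0)); b=vision.snapshot("wrist")[:,:,::-1];c=vision.get_calibration("wrist");np.savez("cal2.npz",**c);cv2.imwrite("pics/w2.png",b)
for n in("short_tin","plunger_cap","gauge_seat","height_gauge"):print(n,marks(n,"wrist"))
s=vision.snapshot("side")[:,:,::-1]
for n in("short_tin","plunger_cap","gauge_seat"):print(n,marks(n,"side"))
print(t.current_t())
S=cv2.resize(s[220:345,250:360],None,fx=3,fy=3);W=cv2.resize(b[60:260,300:460],None,fx=2.5,fy=2.5)
o=np.zeros((500,740,3),np.uint8);o[:,:400]=W;o[:375,400:730]=S;cv2.imwrite("pics/crop3.png",o)
```

```text
True
-0.038609149911336606 [ 0.49408037 -2.78381554 -0.71359161]
short_tin [([0.482, 0.08, 0.001], 0.96)]
plunger_cap [([0.48, 0.104, 0.173], 0.76)]
gauge_seat []
height_gauge [([0.484, 0.075, -0.0], 0.71), ([0.473, 0.101, 0.081], 0.43), ([0.475, 0.102, 0.173], 0.35)]
short_tin [([0.397, -0.429, -0.003], 0.78), ([0.5, -0.674, 0.002], 0.75), ([0.403, -0.568, -0.003], 0.7), ([0.484, 0.073, 0.001], 0.52)]
plunger_cap []
gauge_seat [([0.48, 0.074, -0.001], 0.57), ([0.48, 0.075, 0.0], 0.56)]
31.1417
```

View pics/crop3.png

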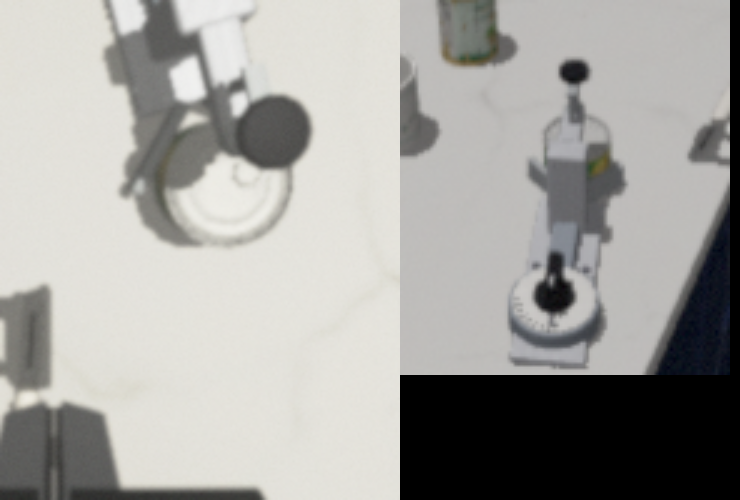

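The left crop shows the tin against the vee cheeks, with the lid centred at crop (228,185), partly under the black cap at (274,131). The right crop shows it standing behind the column. The TCP offset of -38.6 mm matches the seated geometry (-38.4). Now the press.

Run:
```python
from h import *
c=dict(np.load("cal2.npz"));w=px2w(c,[[409.6,112.4]],.17)[0];print("cap px",w,"model",CAP)
cap=(w[:2]+CAP)/2; assert np.hypot(*(w[:2]-CAP))<.008
q=down(YAW-np.pi/2);N=r.nose_length
r.move_to(P(cap,.25),q)
print("hit",r.move_l(P(cap,.170+N+.006),vel=.1,guard=5),t.current_wrist_force())
print("press",r.move_l(P(cap,.170+N-.0245),vel=.015,guard=13))
print("tip below cap rest",.170-(t.current_ee_pos()[2]-N),t.current_wrist_force())
r.hold(.15);print(t.current_wrist_force(),.170-(t.current_ee_pos()[2]-N))
r.move_l(P(cap,.22),vel=.05);r.move_l(P(cap,.28),vel=.2)
r.move_to([.40,.10,.40],down(0));b=vision.snapshot("wrist")[:,:,::-1];s=vision.snapshot("side")[:,:,::-1]
c=vision.get_calibration("wrist");print(marks("short_tin","wrist"),marks("plunger_cap","wrist"),t.current_t())
S=cv2.resize(s[220:345,250:360],None,fx=3,fy=3);W=cv2.resize(b[40:230,290:420],None,fx=3,fy=3)
o=np.zeros((570,740,3),np.uint8);o[:,:390]=W;o[:375,400:730]=S;cv2.imwrite("pics/crop4.png",o)
```

```text
cap px [0.47375568 0.09905129 0.17      ] model [0.47383343 0.0999928 ]
hit False [-0.26078242  0.13610854 -0.82394391]
press True
tip below cap rest 0.021669148218258827 [-0.11740623  0.65013426  5.28680303]
[-0.15799497 -0.20861148  4.70461663] 0.0216199725858279
[([0.484, 0.077, 0.002], 0.63), ([0.701, -0.088, 0.002], 0.51)] [([0.479, 0.103, 0.17], 0.8)] 36.6417
```

View pics/crop4.png

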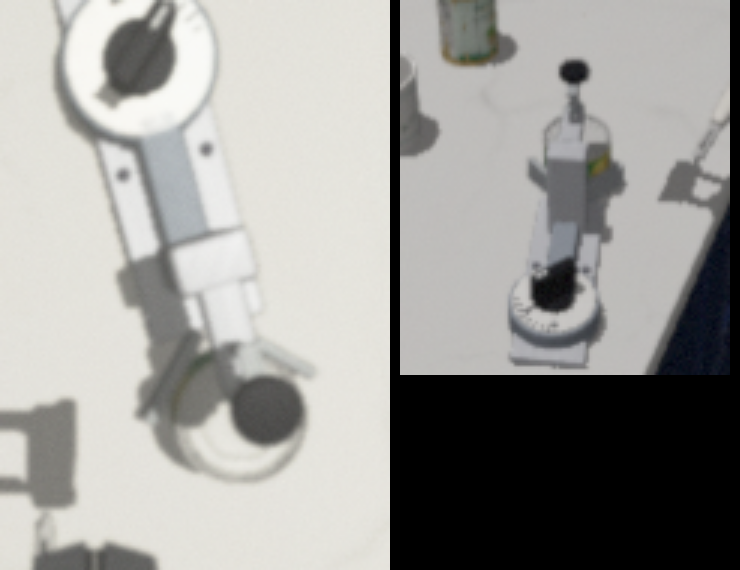

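The guard stopped the press at 21.7 mm, but the force then settled at about 5 N, roughly the spring alone. So contact with the lid may have been too brief to count. Crop 4 shows the tin still seated, the cap up, and the knob carried round. I'll press again gently in small steps, until a steady force above the spring's is held.

Run:
```python
from h import *
cap=np.array([.4738,.0995]);q=down(YAW-np.pi/2);N=r.nose_length
r.move_to(P(cap,.25),q)
print(r.move_l(P(cap,.170+N+.006),vel=.15,guard=5)); f0=t.current_wrist_force()[2]
r.move_l(P(cap,.170+N-.0195),vel=.02,guard=13)
for d in np.arange(.0200,.0252,.0004):
    hit=r.move_l(P(cap,.170+N-d),vel=.01,guard=15); r.hold(.05)
    f=np.mean([t.current_wrist_force()[2] for _ in range(3)])-f0
    print(round(d,4),hit,round(.170-(t.current_ee_pos()[2]-N),4),round(f,1))
    if f>13: break
r.hold(.2);print(t.current_wrist_force())
r.move_l(P(cap,.22),vel=.06);r.move_l(P(cap,.28),vel=.2)
r.move_to([.40,.13,.40],down(0));b=vision.snapshot("wrist")[:,:,::-1];c=vision.get_calibration("wrist");np.savez("cal5.npz",**c)
print(marks("short_tin","wrist"),marks("plunger_cap","wrist"),t.current_t())
cv2.imwrite("pics/w5.png",b)
o=np.zeros((500,780,3),np.uint8);o[:400,:450]=cv2.resize(b[35:115,290:380],None,fx=5,fy=5);o[:,450:]=cv2.resize(b[70:270,300:432],(330,500));cv2.imwrite("pics/crop5.png",o)
```

```text
False
0.02 False 0.0199 3.8
0.0204 False 0.0203 4.3
0.0208 False 0.0207 4.4
0.0212 False 0.0211 3.9
0.0216 False 0.0215 3.5
0.022 False 0.0218 4.8
0.0224 False 0.0218 7.2
0.0228 False 0.0219 9.1
0.0232 False 0.0219 11.3
0.0236 False 0.0219 13.7
[-0.9755954  -1.1022762  14.32835541]
[([0.484, 0.078, 0.001], 0.82)] [([0.476, 0.102, 0.173], 0.57)] 44.6417
```

View pics/crop5.png

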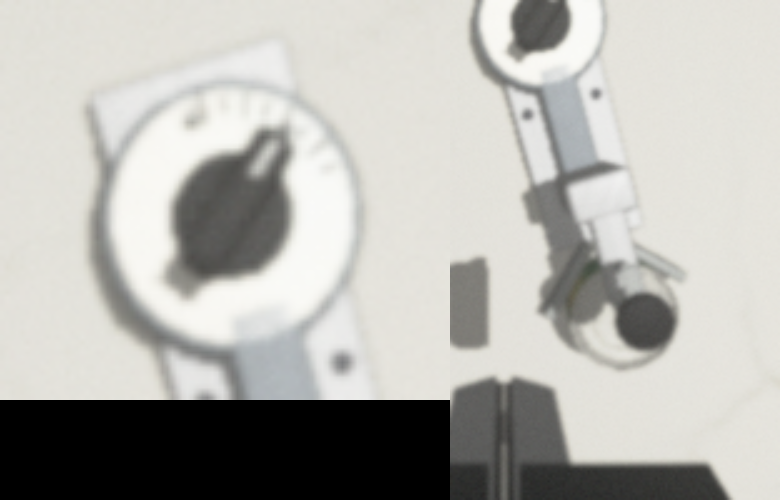

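The contact was firm this time: the tip stalled at 21.9 mm while the force rose to about 14 N. In the picture the knob bar runs from crop (180,278) to (272,140), a yaw of about 56°, so it reads about 0.87 rad. The tin is in the vee, the cap is up and the arm is clear, so I'm handing in.

```bash
python3 -c "
from h import *
print(r.sign_off(), t.current_t())"
```

```text
the job is handed in; nothing more can be done
the job is handed in; nothing more can be done
```

I handed the job in at about 45 s of robot time, and every last check was consistent with success; the system gives no verdict.

- **Pointer:** I turned the knob back about 67–70° until I felt the zero stop, and a picture showed it on the first tick.
- **Tin:** I took the silver-lidded tin, not a pink one. I slid it along the worktop in the gripper, let go, and pushed it into the vee with the fingers. The fingers stopped 38.6 mm short of the seat centre, against 38.4 mm expected for a seated tin. The position networks put the tin 3–5 mm from my seat estimate, within their error.
- **Press:** I pressed twice. The first press stopped on its 13 N guard at 21.7 mm, but the force then settled to about the spring's own, so the contact might have been too brief to count. The second was stepped: it stalled at 21.9 mm, the lid's height, rose to about 14 N and held for 0.2 s.
- **Final state:** The knob was not touched after pressing. In the last picture the pointer reads about 0.87 rad (target 0.88), the cap is back up, the tin stands in the vee and the arm is clear. I did not re-measure the bystanders at the end, but no move hit anything unexpected.

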